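# Dial a combination lock open and hold it up

### The job

The combination lock for the reagent cupboard lies shut in its small bench cradle. Turn its dial through its clicks until the nose of the dial's grip rests in the notch at the long mark beside the shackle, then pull the shackle all the way open while the lock still lies in the cradle. Then lift the lock level out of the cradle and finish while holding it up still, open, well clear above the bench (about 15 cm), without disturbing the other things on the bench.

Things in the scene. Friction and masses are not known exactly. Their poses are not given: they have to be found in the camera images.
- cradle: fixed aluminium cradle, origin on the bench at its centre, axes as the lock's. Floor 8 mm high, x -44 to 60, y +-20 (+-33 for x -18 to 18). Front post between the shackle's legs: x -38 to -29, y +-11, up to z 29; rear jaw x 29 to 39, y +-20, up to z 29; side lips y 27 to 32, x +-15, up to z 12 only: above them the lock's sides are free. About 1 mm of play in x and y.
- lock: loose steel padlock lying on its back in the cradle, 0.36 kg. Body 56 (x) x 52 (y) x 28 (z) mm; origin at the centre of its underside (8 mm above the bench), z up through the dial, shackle on the -x side. Ten marks 36 degrees apart surround the dial; the long wide one is on the -x side. Centre of mass about 4 mm to -x. To lift it, grip the body across y (52 mm).
- dial (a joint): rad, counter-clockwise from above positive; 0 = nose at the long mark, the only place (within 0.1) where the shackle can be pulled. Starts two to four clicks negative (-1.26, -1.88 or -2.51): turn counter-clockwise. Sprung click notches every 0.628, also at 0; let go, it settles in the nearest. Takes about 0.1 N m. Stops at -3.4 and 1.0. Locked once the shackle is out.
- dial_grip (a point): point on the dial's axis at grip height, 42.5 mm above the lock's underside. Its x is along the grip bar, y across. Bar 11 mm wide, 31 mm long (nose at x -16, tail at 14.5), top 8.5 mm above this point, on a 32 mm round disc whose top is 8 mm below this point and 6.5 mm above the lock's top face. Grip from above across the bar.
- dial_nose (a point): the pointed end of the grip bar, 16 mm from the dial's axis; it points to the long mark, to the lock's -x side, when the dial is at 0.
- shackle (a joint): how far the shackle is pulled out (m), along the lock's -x: 0 shut, 0.018 fully open (stop). Sliding takes about 3 N and it stays where it is left; there is 1 to 2 mm of play when locked.
- shackle_grip (a point): point midway between the shackle's legs, at their centre height (22 mm above the bench), 15 mm out from the lock's body when shut; moves with the shackle. Level U of 8 mm round steel bar: legs along x at y +-19 mm (46 mm over the outsides), crown's outer edge 26 mm to -x of here. Grip from above across both legs; outside and below them the bench is free.
- timer: white timer, 64 x 64 x 19 mm, bystander; origin at the centre of its underside
- petri: pale round dish, 58 mm diameter, 5 mm high, bystander; origin at the centre of its underside
- stain_bottle_a: brown bottle with black cap, 30 mm diameter, 74 mm high, bystander; origin at the centre of its underside
- stain_bottle_b: a second brown bottle like the first, bystander; origin at the centre of its underside
- marker: marker pen lying down, 125 x 11 x 12 mm, bystander; origin at the centre of its underside
- coverslip_case: small flat clear case, 24 x 41 x 11 mm, bystander; origin at the centre of its underside
- pencil: dark green pencil lying down, 117 x 7 x 7 mm, bystander; origin at the centre of its underside
Things that resemble listed ones, but are neither listed nor needed, are in the scene too. Leave any blue look-alike of the lock alone.

How it is judged:
By the outcome, as a careful person would: the job done as asked, in the order asked, and still so for the second after the job is handed in, while the arm keeps its last pose, push and grip.
It also fails if it takes over 67 s, if anything falls off the work surface, if the arm or the gripper's body presses on something with over 40 N, if the wrist force passes 120 N, or if a joint passes its speed limit or range.

### The arm

A 6-joint arm with a two-finger parallel gripper is mounted at the origin on a cart in front of the work surface, level with it; the furniture and walls round the work are solid. World frame = base frame: x ahead of the robot, y to its left, z up, the work surface at z = 0. Lengths are in mm, angles in rad, forces in N, time in s.
With the tool pointing down it reaches from about 275 to 750 mm from the base axis. Payload 10.2 kg.
Tool frame: the origin (TCP) lies on the centre line of the jaws, within the pads' length; the fingertips stand 14 mm ahead of it and the grasp point (between the pads) lies 5 mm behind it; z points along the fingers, y is the direction in which the jaws open and shut (so a half turn about z gives the same grasp; the last joint's range is limited). The gripper opens to 85 mm and grips with 20 to 120 N. Pads are 22 mm wide; open, the fingers measure 114 mm over their backs; the gripper's body (76 mm by 85 mm) begins 54 mm behind the grasp point. The pads swing forward as they close: fully open they stand 13 mm farther back than shut.
Start: joints at [0.97, 0.313, 1.498, -0, 1.331, -0.223], TCP at [193.673, 487.977, 245.294] pointing down, gripper open.
Joint ranges: [-2.94, 2.94], [-0.97, 2.17], [0.19, 2.56], [-1.23, 4.37], [0.02, 3.11], [-2.88, 2.88]. Speed limits (rad/s): [2.39, 2.39, 3.01, 3.14, 3.14, 3.14].

### API

Orientations are given as a 3x3 rotation matrix whose columns are the frame's x, y, z axes.
In Python, from rig import bot gives the robot as it stands.
- The arm moves only by the tool step_arm, never from a script. Its argument "increments" is a list of rows, each an object with "hand": the opening in per cent of the stroke, from 0 (shut) to 100 (fully open); "translation": the shift along the world's x, y, z in m, a list of three; "rot": the turn, a rotation vector about the world's x, y, z in rad, a list of three. In form: [{"hand": hand, "translation": [x, y, z], "rot": [rx, ry, rz]}, ...]. A call has 1 to 8 rows; each row shifts and turns the commanded pose from where the row before left it; what a row does not reach is not made up. A row lasts 1/10 s, in which the tool goes at most 50 mm and 8.59 degrees, less where a joint would pass 70% of its speed; a pose out of reach is approached as far as the arm can. A call with a gripper value outside its range is refused whole. The fingers move at their own pace and stop on an object; "newtons" is the grip in N (left out, the last holds). Time passes only in rows, so rows that do not move let the fingers close. It gives the time, the measured TCP pose, the force and the opening at its end, in the units of the state.
- bot.observe(): the state, without advancing time (a new reading comes with each control period).
- bot.get_image(name): name is "side" or "top" or "wrist"; returns the picture (420x560x3 uint8, red, green, blue); there is no depth.
- bot.camera_model(name): a dict with "mtx" (3x3 intrinsics, pixels), "world_from_camera" (4x4, takes a point from camera to world coordinates); the wrist camera has in their place "hand_eye" (4x4, takes a point from camera to tool coordinates, whose origin is the TCP and whose axes are the flange's). Camera axes: x right, y down, z forward; pixel columns grow to the right and rows downward; lengths in mm; the calibration is good to about 2 mm. The wrist camera is an equidistant fisheye: a pixel r from the principal point sees the ray r / f radians off the axis. A picture is of the moment at which its call begins: read the wrist's pose just before it. camera_model takes no time and is no camera call.
- bot.job_done(): hands the job in, once; it reports no verdict.
The state is a dict: "time_s": time; "joint_positions": joint angles; "joint_vel": joint speeds; "tau": joint torques, N m; "tcp_pos": TCP position; "eef_rot": TCP orientation; "contact_force": force on the tool from outside, world axes, zero at the start; "ft_torque": the same for the moment, N m; "finger_gap": finger opening in mm.
Only numpy, scipy, OpenCV 4.12 (cv2) and the standard library are available. Lean on these libraries where they do the work, as an engineer would, in place of code of your own. Each camera call takes 0.05 s, during which the arm holds its last target. There are 200 camera calls.

## Working session

There is one attempt and no reset: what is moved stays moved. The work goes in short steps, Python scripts to look and compute and a tool call to move; the robot and the scene stay as the last step left them, time stands still between calls to the robot, and variables do not carry over. Pictures are saved under pics/ and viewed, about 8 in all and at most 12, crops included, and the job is handed in when it is done.

Besides the shell and the picture viewer there is one more tool, called after ">>>" in YAML: its name, and indented under it one key for each argument. step_arm: Moves the arm, as the interface text tells. Its arguments: {"type":"object","properties":{"increments":{"type":"array"},"newtons":{"type":"number"}},"required":["increments"]}

```bash
ls; mkdir -p pics; python3 - <<'E'
from rig import bot
import cv2,numpy as np
o=bot.observe();print(o)
for n in("top","side"):
    cv2.imwrite(f"pics/{n}0.png",bot.get_image(n)[:,:,::-1]); m=bot.camera_model(n);print(n,m)
print(bot.camera_model("wrist"))
a=cv2.imread("pics/top0.png");
cv2.imwrite("pics/top0b.png",cv2.resize(a,(800,600),interpolation=cv2.INTER_CUBIC))
E
```

```text
pics
{'time_s': 0.0, 'joint_positions': array([ 9.69594066e-01,  3.13486909e-01,  1.49844559e+00,  3.56001212e-06,
        1.33102061e+00, -2.23434417e-01]), 'joint_vel': array([ 3.89592913e-04,  5.86474000e-04,  1.37463169e-04, -7.44482069e-06,
       -8.20996592e-04,  2.77865531e-04]), 'tau': array([ 1.77437381e-03, -4.12266755e+01, -2.59744298e+01, -5.48268997e-05,
        4.08675929e-03, -4.66147483e-06]), 'tcp_pos': array([193.52937762, 487.76393822, 244.71298263]), 'eef_rot': array([[-9.29489844e-01,  3.68846898e-01, -7.72370183e-04],
       [ 3.68847581e-01,  9.29489219e-01, -1.11994912e-03],
       [ 3.04820000e-04, -1.32586820e-03, -9.99999075e-01]]), 'contact_force': array([ 0.14174128, -0.05787034,  0.79551382]), 'ft_torque': array([-0.01095246, -0.05741966,  0.04745199]), 'finger_gap': 85.78236148006023}
top {'mtx': array([[432.93842157,   0.        , 280.75105631],
       [  0.        , 432.93842157, 211.45082766],
       [  0.        ,   0.        ,   1.        ]]), 'world_from_camera': array([[ 1.49674595e-02, -9.89511133e-01,  1.43679129e-01,
         3.54633832e+02],
[... 605 characters left out ...]
91486e+02],
       [-4.39656789e-03, -8.91259009e-01, -4.53473317e-01,
         4.58411122e+02],
       [ 0.00000000e+00,  0.00000000e+00,  0.00000000e+00,
         1.00000000e+00]])}
{'mtx': array([[325.1922621 ,   0.        , 279.70684419],
       [  0.        , 325.1922621 , 208.94274025],
       [  0.        ,   0.        ,   1.        ]]), 'hand_eye': array([[ 7.26352743e-04, -9.61709026e-01, -2.74071564e-01,
         6.89904645e+01],
       [ 9.99999452e-01,  9.05096849e-04, -5.25729346e-04,
         1.90916727e-01],
       [ 7.53659965e-04, -2.74071032e-01,  9.61709156e-01,
        -1.29018906e+02],
       [ 0.00000000e+00,  0.00000000e+00,  0.00000000e+00,
         1.00000000e+00]])}
```

View pics/top0b.png

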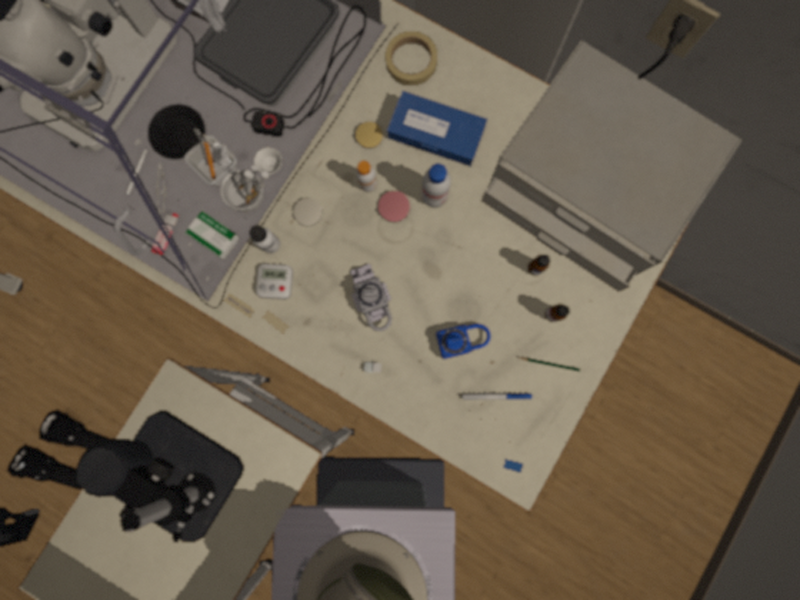

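View pics/side0.png

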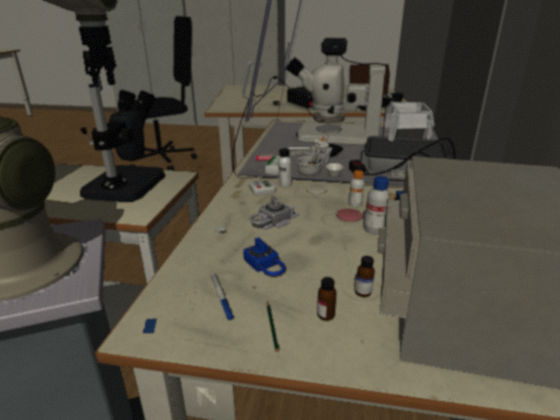

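Candidates for the lock: the grey steel lock in its cradle at top (370,295), and the blue look-alike at (463,340). By the description I choose the grey one. A close crop will check that.

```bash
cat > h.py <<'E'
import numpy as np,cv2
from rig import bot
def px2w(n,u,v,z):
    m=bot.camera_model(n);K=m["mtx"];T=m["world_from_camera"]
    d=T[:3,:3]@np.linalg.solve(K,[u,v,1.]);return T[:3,3]+d*(z-T[2,3])/d[2]
def wrist_T(o):
    H=bot.camera_model("wrist")["hand_eye"];T=np.eye(4);T[:3,:3]=o["eef_rot"];T[:3,3]=o["tcp_pos"];return T@H
def wpx2w(o,u,v,z):
    K=bot.camera_model("wrist")["mtx"];x=(u-K[0,2])/K[0,0];y=(v-K[1,2])/K[1,1];r=np.hypot(x,y)
    d=np.array([x*np.sin(r)/r,y*np.sin(r)/r,np.cos(r)]);T=wrist_T(o);d=T[:3,:3]@d;return T[:3,3]+d*(z-T[2,3])/d[2]
def w2wpx(o,P):
    K=bot.camera_model("wrist")["mtx"];T=np.linalg.inv(wrist_T(o));c=T[:3,:3]@np.array(P)+T[:3,3]
    n=np.hypot(c[0],c[1]);r=np.arctan2(n,c[2]);return K[0,0]*c[:2]/n*r+K[:2,2]
E
python3 - <<'E'
from h import *
a=cv2.imread("pics/top0.png")[170:260,220:355]
cv2.imwrite("pics/crop1.png",cv2.resize(a,None,fx=5.9,fy=5.9,interpolation=cv2.INTER_CUBIC))
for n,u,v in(("dial",370,294),("sh",378,320),("rear",362,272),("blue",463,340),("marker",495,397),("timer",273,281),("whitebit",371,367),("petri",395,229)):
    print(n,px2w("top",u*.7,v*.7,40 if n=="dial" else 15).round())
E
```

```text
dial [528.  -3.  40.]
sh [484. -17.  15.]
rear [573.  14.  15.]
blue [ 450. -173.   15.]
marker [ 348. -230.   15.]
timer [554. 179.  15.]
whitebit [398.  -6.  15.]
petri [656. -45.  15.]
```

View pics/crop1.png

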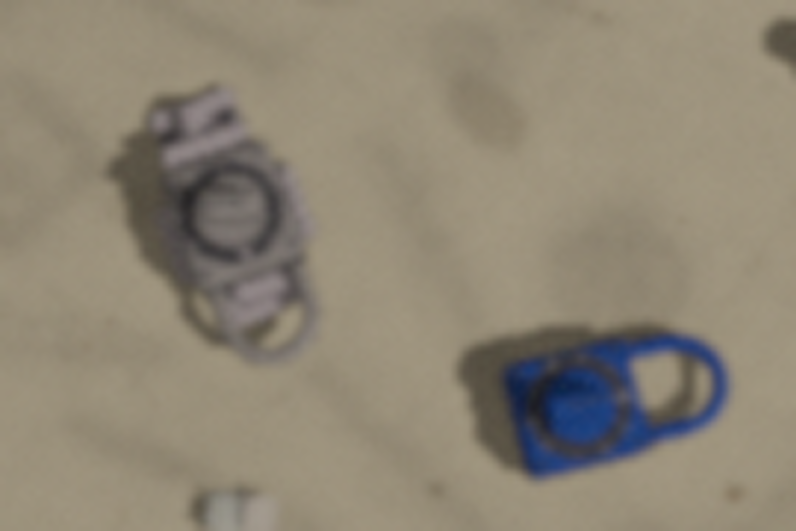

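The crop confirms the grey steel lock: dial at crop (232,210), front post and U shackle at (270,350) pointing towards the robot. Before moving, I want to see what is around the arm.

```bash
python3 - <<'E'
from h import *
o=bot.observe();P=o["tcp_pos"]
for n in("top","side"):
    m=bot.camera_model(n);T=np.linalg.inv(m["world_from_camera"])
    for dz in(0,130,250):
        c=T[:3,:3]@(P+[0,0,dz])+T[:3,3];u=m["mtx"]@c/c[2];print(n,dz,u[:2].round(),c[2].round())
print("scope base",px2w("top",125,325,0).round())
im=bot.get_image("wrist")[:,:,::-1];cv2.imwrite("pics/w0.png",im)
a=cv2.imread("pics/side0.png")[0:250,0:300]
cv2.imwrite("pics/c2.png",np.hstack([cv2.resize(im,(460,345)),cv2.resize(a,(340,345))]))
E
```

```text
top 0 [  5. 351.] 870.0
top 130 [-44. 364.] 742.0
top 250 [-107.  382.] 623.0
side 0 [105.  86.] 1161.0
side 130 [95. 37.] 1102.0
side 250 [ 85. -14.] 1047.0
scope base [220. 338.   0.]
```

View pics/c2.png

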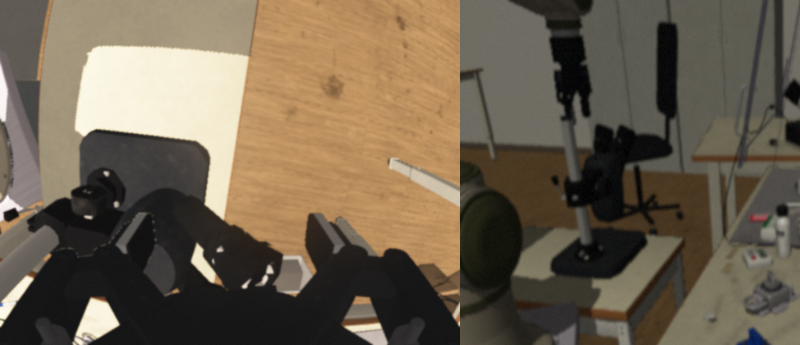

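```bash
python3 - <<'E'
from h import *
o=bot.observe()
def ray(n,u,v):
    a,b=(wpx2w(o,u,v,0),wpx2w(o,u,v,100)) if n=="wrist" else (px2w(n,u,v,0),px2w(n,u,v,100))
    return a,(b-a)/np.linalg.norm(b-a)
def tri(*r):
    A=0;b=0;R=[ray(*q) for q in r]
    for p,d in R:
        M=np.eye(3)-np.outer(d,d);A=A+M;b=b+M@p
    X=np.linalg.solve(A,b);return X.round(),[np.linalg.norm((np.eye(3)-np.outer(d,d))@(X-p)).round() for p,d in R]
B=tri(("top",133,350),("side",115,180),("wrist",122,231));print("base",B)
print(tri(("top",133,350),("side",115,180)))
for z in(-300,-100,0,100,200,300,400,500):print(z,px2w("top",87,364,z).round(),px2w("side",97,90,z).round())
t=cv2.imread("pics/top0.png")[250:400,0:200];w=cv2.imread("pics/w0.png")[150:400,0:330]
cv2.imwrite("pics/c3.png",np.vstack([cv2.resize(t,(400,300),interpolation=2),cv2.resize(w,(400,300))]))
E
```

```text
base (array([174., 296.,  39.]), [np.float64(10.0), np.float64(10.0), np.float64(2.0)])
(array([173., 301.,  34.]), [np.float64(9.0), np.float64(9.0)])
-300 [  60.  561. -300.] [ -41. 3613. -300.]
-100 [ 101.  473. -100.] [  38. 2449. -100.]
0 [122. 428.   0.] [  77. 1866.    0.]
100 [142. 384. 100.] [ 117. 1284.  100.]
200 [162. 340. 200.] [156. 701. 200.]
300 [183. 296. 300.] [196. 119. 300.]
400 [203. 252. 400.] [ 236. -464.  400.]
500 [224. 207. 500.] [  275. -1046.   500.]
```

View pics/c3.png

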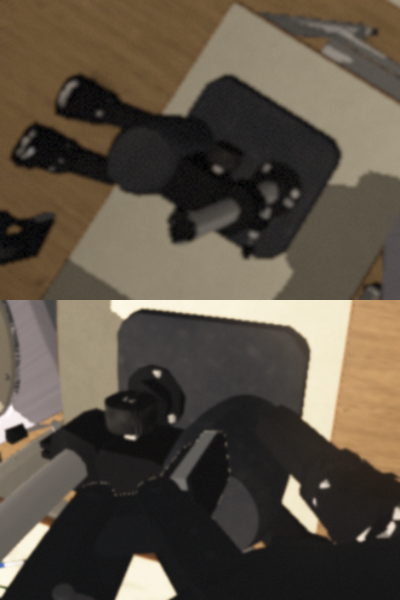

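The gripper starts beside a tall microscope column at about (175,298), top at z ≈ 300. I raise first, then sweep over, keeping away from the hood's post.

>>> step_arm:
  increments:
    - {"hand": 100, "translation": [0.005, 0, 0.0235], "rot": [0, 0, 0]}
    - {"hand": 100, "translation": [0.005, 0, 0.0235], "rot": [0, 0, 0]}
    - {"hand": 100, "translation": [0.005, 0, 0.0235], "rot": [0, 0, 0]}
    - {"hand": 100, "translation": [0.005, 0, 0.0235], "rot": [0, 0, 0]}
    - {"hand": 100, "translation": [0.005, 0, 0.0235], "rot": [0, 0, 0]}
    - {"hand": 100, "translation": [0.005, 0, 0.0235], "rot": [0, 0, 0]}
    - {"hand": 100, "translation": [0.005, 0, 0.0235], "rot": [0, 0, 0]}
    - {"hand": 100, "translation": [0.005, 0, 0.0235], "rot": [0, 0, 0]}

```text
time_s: 0.95
tcp_pos: [233.8, 487.9, 434.0]
eef_rot: [[-0.929, 0.369, -0.0], [0.369, 0.929, -0.0], [0.0, -0.0, -1.0]]
contact_force: [1.3, 0.6, -0.0]
finger_gap: 85.1
```

>>> step_arm:
  increments:
    - {"hand": 100, "translation": [0.013, -0.03, 0], "rot": [0, 0, 0]}
    - {"hand": 100, "translation": [0.013, -0.03, 0], "rot": [0, 0, 0]}
    - {"hand": 100, "translation": [0.013, -0.03, 0], "rot": [0, 0, 0]}
    - {"hand": 100, "translation": [0.013, -0.03, 0], "rot": [0, 0, 0]}
    - {"hand": 100, "translation": [0.013, -0.03, 0], "rot": [0, 0, 0]}
    - {"hand": 100, "translation": [0.013, -0.03, 0], "rot": [0, 0, 0]}
    - {"hand": 100, "translation": [0.013, -0.03, 0], "rot": [0, 0, 0]}
    - {"hand": 100, "translation": [0.013, -0.03, 0], "rot": [0, 0, 0]}

```text
time_s: 1.75
tcp_pos: [337.9, 246.7, 433.2]
eef_rot: [[-0.93, 0.369, -0.0], [0.369, 0.93, -0.0], [0.0, -0.0, -1.0]]
contact_force: [0.7, -0.0, -0.3]
finger_gap: 85.6
```

>>> step_arm:
  increments:
    - {"hand": 100, "translation": [0.013, -0.03, 0], "rot": [0, 0, 0]}
    - {"hand": 100, "translation": [0.013, -0.03, 0], "rot": [0, 0, 0]}
    - {"hand": 100, "translation": [0.013, -0.03, 0], "rot": [0, 0, 0]}
    - {"hand": 100, "translation": [0.013, -0.03, 0], "rot": [0, 0, 0]}
    - {"hand": 100, "translation": [0.013, -0.03, 0], "rot": [0, 0, 0]}
    - {"hand": 100, "translation": [0.013, -0.013, -0.03], "rot": [0, 0, 0]}
    - {"hand": 100, "translation": [0.013, -0.013, -0.03], "rot": [0, 0, 0]}
    - {"hand": 100, "translation": [0.013, -0.013, -0.03], "rot": [0, 0, 0]}

```text
time_s: 2.55
tcp_pos: [442.0, 58.2, 342.0]
eef_rot: [[-0.929, 0.369, 0.0], [0.369, 0.929, 0.0], [-0.0, 0.0, -1.0]]
contact_force: [0.4, 0.4, 0.6]
finger_gap: 85.2
```

>>> step_arm:
  increments:
    - {"hand": 100, "translation": [0.013, -0.013, -0.03], "rot": [0, 0, 0]}
    - {"hand": 100, "translation": [0.013, -0.013, -0.03], "rot": [0, 0, 0]}
    - {"hand": 100, "translation": [0.013, -0.013, -0.03], "rot": [0, 0, 0]}
    - {"hand": 100, "translation": [0.013, -0.013, -0.03], "rot": [0, 0, 0]}
    - {"hand": 100, "translation": [0.013, -0.013, -0.03], "rot": [0, 0, 0]}
    - {"hand": 100, "translation": [0, 0, 0], "rot": [0, 0, 0]}
    - {"hand": 100, "translation": [0, 0, 0], "rot": [0, 0, 0]}

```text
time_s: 3.25
tcp_pos: [506.5, -5.9, 193.6]
eef_rot: [[-0.929, 0.369, -0.001], [0.369, 0.929, 0.0], [0.001, 0.0, -1.0]]
contact_force: [-0.0, -0.2, 0.1]
finger_gap: 85.5
```

```bash
python3 - <<'E'
from h import *
o=bot.observe();print(o["time_s"],o["tcp_pos"],o["joint_positions"].round(2),o["contact_force"].round(1),o["finger_gap"])
im=bot.get_image("wrist")[:,:,::-1];cv2.imwrite("pics/w1.png",im)
u,v=w2wpx(o,[528,-3,40]);print(u,v)
u,v=int(u),int(v)
x0=max(0,u-110);y0=max(0,v-85);print(x0,y0)
cv2.imwrite("pics/w1c.png",cv2.resize(im[y0:y0+165,x0:x0+220],None,fx=3.6,fy=3.6,interpolation=2))
E
```

```text
3.25 [506.51161501  -5.89507614 193.57578974] [-0.24  0.32  1.63  0.    1.19 -1.44] [-0.  -0.2  0.1] 85.46792071978626
291.3255289850293 216.86292318935622
181 131
```

View pics/w1c.png

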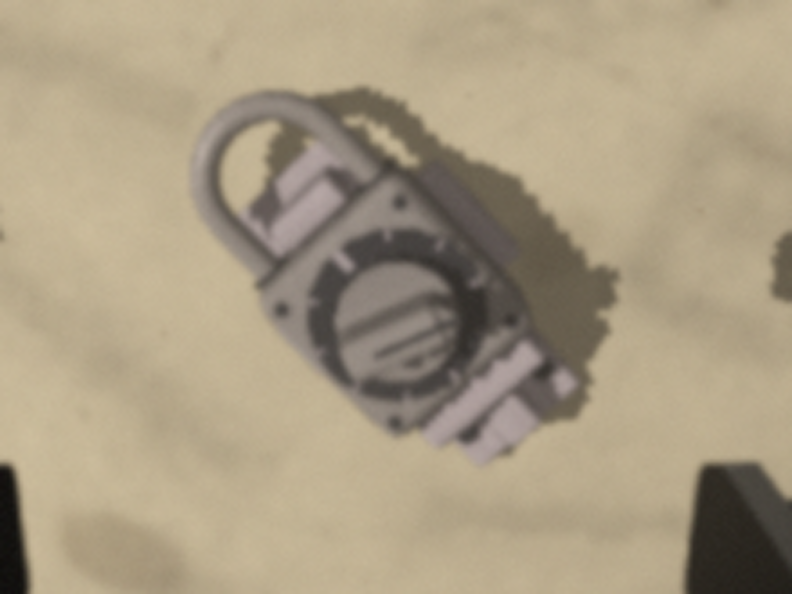

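The picture shows the lock with the long mark at crop (343,258) and the dial centre near (400,318). The grip bar runs from (345,345) to nose (455,308), so the nose is about 108° clockwise of the mark: dial ≈ -1.88, three clicks. Now the pose numbers.

```bash
python3 - <<'E'
from h import *
o=bot.observe()
f=lambda u,v,z:wpx2w(o,181+u/3.6,131+v/3.6,z)[:2]
S=[f(*p,36) for p in((281,310),(399,202),(512,320),(395,423))]
print(np.round(S,1),"centre",np.mean(S,0).round(1))
for i in range(4):
    d=S[(i+1)%4]-S[i];print(np.linalg.norm(d).round(1),np.arctan2(d[1],d[0]).round(3))
C=np.mean(S,0);m=f(343,258,36);print("mark ang",np.arctan2(*(C-m)[::-1]))
c=f(270,92,22);print("crown",c,np.linalg.norm(C-c),np.arctan2(*(C-c)[::-1]))
a,b=f(348,335,51),f(425,297,51);print("bar",np.arctan2(*(b-a)[::-1]))
print("disc centre",f(397,323,42.5))
b=[f(*p,36) for p in((258,288),(390,165),(530,322),(400,437))];print(np.mean(b,0),[np.linalg.norm(b[i]-b[i-1]).round() for i in range(4)])
E
```

```text
[[519.2 -31.2]
 [503.9   7.3]
 [543.8  23.4]
 [559.5 -15.2]] centre [531.6  -3.9]
41.4 1.95
43.0 0.385
41.6 -1.185
43.3 -2.763
mark ang 0.35958163003882465
crown [467.3904676  -13.79386672] 64.96079884842077 0.15282489428756615
bar 1.6730943352583973
disc centre [531.43673079  -4.09428593]
[528.92402383  -3.38117209] [np.float64(56.0), np.float64(46.0), np.float64(55.0), np.float64(47.0)]
```

>>> step_arm:
  increments:
    - {"hand": 50, "translation": [0.0031, 0.00025, -0.013], "rot": [0, 0, -0.1406]}
    - {"hand": 50, "translation": [0.0031, 0.00025, -0.013], "rot": [0, 0, -0.1406]}
    - {"hand": 50, "translation": [0.0031, 0.00025, -0.013], "rot": [0, 0, -0.1406]}
    - {"hand": 50, "translation": [0.0031, 0.00025, -0.013], "rot": [0, 0, -0.1406]}
    - {"hand": 50, "translation": [0.0031, 0.00025, -0.013], "rot": [0, 0, -0.1406]}
    - {"hand": 50, "translation": [0.0031, 0.00025, -0.013], "rot": [0, 0, -0.1406]}
    - {"hand": 50, "translation": [0.0031, 0.00025, -0.013], "rot": [0, 0, -0.1406]}
    - {"hand": 50, "translation": [0.0031, 0.00025, -0.013], "rot": [0, 0, -0.1406]}

```text
time_s: 4.1
tcp_pos: [532.2, -3.5, 90.7]
eef_rot: [[-0.063, 0.998, 0.003], [0.998, 0.063, -0.001], [-0.001, 0.003, -1.0]]
contact_force: [-1.0, -0.9, -0.4]
finger_gap: 42.7
```

>>> step_arm:
  increments:
    - {"hand": 50, "translation": [0, 0, 0], "rot": [0, 0, 0]}
    - {"hand": 50, "translation": [0, 0, 0], "rot": [0, 0, 0]}

```text
time_s: 4.3
tcp_pos: [531.8, -3.7, 90.7]
eef_rot: [[-0.073, 0.997, 0.002], [0.997, 0.073, -0.0], [-0.001, 0.002, -1.0]]
contact_force: [0.2, 0.0, 0.1]
finger_gap: 42.7
```

```bash
python3 - <<'E'
from h import *
o=bot.observe();print(o["time_s"],o["tcp_pos"],np.arctan2(o["eef_rot"][1,0],o["eef_rot"][0,0]),o["joint_positions"].round(2),o["finger_gap"])
im=bot.get_image("wrist")[:,:,::-1];cv2.imwrite("pics/w2.png",im)
u,v=w2wpx(o,[531.5,-4,50]);print(u,v)
cv2.imwrite("pics/w2c.png",cv2.resize(im[120:420,80:480],(800,600),interpolation=2))
E
```

```text
4.3 [531.82464694  -3.71043051  90.71389582] 1.6434108015520927 [-0.23  0.5   1.66  0.    0.98 -0.3 ] 42.68683556004411
277.8441305542204 245.2142221649325
```

View pics/w2c.png

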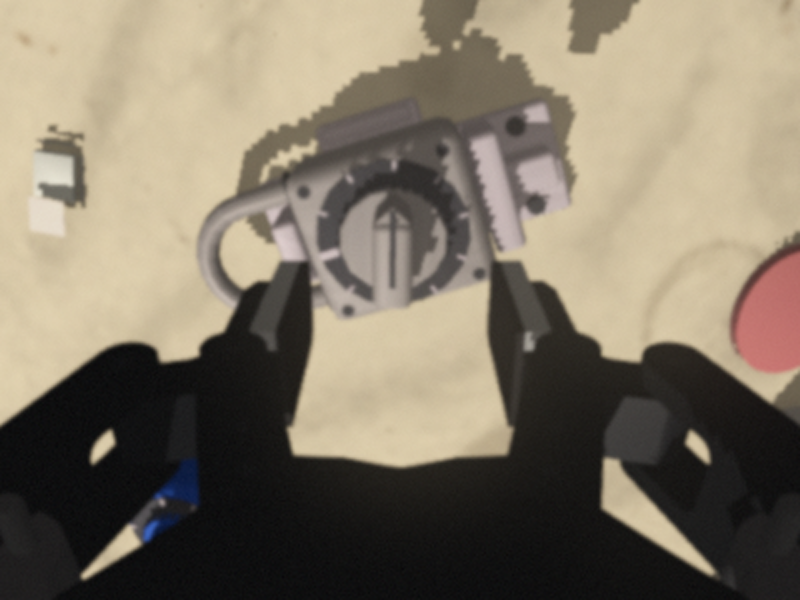

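The bar is vertical in view, nose at crop (392,195), tail (392,305), long mark (328,258), and lies between the fingers (midpoint about 397). A quick axis check.

```bash
python3 - <<'E'
from h import *
o=bot.observe()
f=lambda u,v,z:wpx2w(o,80+u/2,120+v/2,z)[:2]
a,b=f(392,198,55),f(392,304,57);print("nose/tail",a,b,np.linalg.norm(a-b)); d=(a-b)/np.linalg.norm(a-b);print("axis from ends",a-16*d,b+14.5*d)
S=[f(*p,36) for p in((304,191),(442,150),(480,273),(348,311))];print(np.round(S,1),np.mean(S,0))
print("ring centre",f(393,233,36))
for i in range(4):
    e=S[(i+1)%4]-S[i];print(np.linalg.norm(e).round(1),(np.arctan2(e[1],e[0])%(np.pi/2)).round(3))
E
```

```text
nose/tail [529.44177468  12.84557114] [531.56010424 -17.60991446] 30.529066864850527
axis from ends [530.5519715  -3.1158656] [530.55398837  -3.14486241]
[[503.4   7. ]
 [543.2  22.4]
 [558.6 -15.8]
 [518.3 -32. ]] [530.8734764   -4.58093104]
ring centre [530.74356761  -4.31258373]
42.7 0.37
41.2 0.385
43.5 0.382
41.7 0.366
```

>>> step_arm:
  increments:
    - {"hand": 40, "translation": [-0.001, -0.0003, -0.01], "rot": [0, 0, 0]}
    - {"hand": 35, "translation": [0, 0, -0.01], "rot": [0, 0, 0]}
    - {"hand": 30, "translation": [0, 0, -0.007], "rot": [0, 0, 0]}
    - {"hand": 30, "translation": [0, 0, -0.005], "rot": [0, 0, 0]}
    - {"hand": 30, "translation": [0, 0, 0], "rot": [0, 0, 0]}
  newtons: 40

```text
time_s: 4.85
tcp_pos: [530.4, -4.3, 56.8]
eef_rot: [[-0.068, 0.998, -0.001], [0.998, 0.068, 0.0], [0.0, -0.001, -1.0]]
contact_force: [-0.3, -0.1, 0.5]
finger_gap: 25.7
```

>>> step_arm:
  increments:
    - {"hand": 0, "translation": [0, 0, 0], "rot": [0, 0, 0]}
    - {"hand": 0, "translation": [0, 0, 0], "rot": [0, 0, 0]}
    - {"hand": 0, "translation": [0, 0, 0], "rot": [0, 0, 0]}
    - {"hand": 0, "translation": [0, 0, 0], "rot": [0, 0, 0]}
    - {"hand": 0, "translation": [0, 0, 0], "rot": [0, 0, 0]}
    - {"hand": 0, "translation": [0, 0, 0], "rot": [0, 0, 0]}

```text
time_s: 5.45
tcp_pos: [530.4, -4.4, 57.2]
eef_rot: [[-0.068, 0.998, -0.0], [0.998, 0.068, -0.0], [-0.0, -0.0, -1.0]]
contact_force: [-0.1, -1.3, -1.6]
finger_gap: 9.7
```

>>> step_arm:
  increments:
    - {"hand": 0, "translation": [0, 0, 0.001], "rot": [0, 0, 0.1]}
    - {"hand": 0, "translation": [0, 0, 0], "rot": [0, 0, 0.1]}
    - {"hand": 0, "translation": [0, 0, 0], "rot": [0, 0, 0.1]}
    - {"hand": 0, "translation": [0, 0, 0], "rot": [0, 0, 0.1]}
    - {"hand": 0, "translation": [0, 0, 0], "rot": [0, 0, 0.1]}
    - {"hand": 0, "translation": [0, 0, 0], "rot": [0, 0, 0.1]}
    - {"hand": 0, "translation": [0, 0, 0], "rot": [0, 0, 0.1]}
    - {"hand": 0, "translation": [0, 0, 0], "rot": [0, 0, 0.1]}

```text
time_s: 6.25
tcp_pos: [530.1, -4.4, 57.9]
eef_rot: [[-0.766, 0.643, -0.001], [0.643, 0.766, 0.0], [0.001, -0.001, -1.0]]
contact_force: [-1.5, -0.7, -4.1]
finger_gap: 10.1
```

```bash
python3 - <<'E'
from h import *
o=bot.observe();print(o["tcp_pos"],np.arctan2(o["eef_rot"][1,0],o["eef_rot"][0,0]),o["contact_force"],o["ft_torque"],o["finger_gap"])
E
```

```text
[530.07306619  -4.3879657   57.86016592] 2.442859061451042 [-1.47304841 -0.73786125 -4.09408376] [ 0.07228954  0.40082579 -0.07669237] 10.059986719455555
```

>>> step_arm:
  increments:
    - {"hand": 0, "translation": [0, 0, 0], "rot": [0, 0, 0.12]}
    - {"hand": 0, "translation": [0, 0, 0], "rot": [0, 0, 0.12]}
    - {"hand": 0, "translation": [0, 0, 0], "rot": [0, 0, 0.12]}
    - {"hand": 0, "translation": [0, 0, 0], "rot": [0, 0, 0.12]}
    - {"hand": 0, "translation": [0, 0, 0], "rot": [0, 0, 0.12]}
    - {"hand": 0, "translation": [0, 0, 0], "rot": [0, 0, 0.12]}
    - {"hand": 0, "translation": [0, 0, 0], "rot": [0, 0, 0.12]}
    - {"hand": 0, "translation": [0, 0, 0], "rot": [0, 0, 0.12]}

```text
time_s: 7.05
tcp_pos: [530.1, -4.2, 57.8]
eef_rot: [[-0.966, -0.259, -0.001], [-0.259, 0.966, 0.0], [0.001, 0.001, -1.0]]
contact_force: [-1.0, 0.3, -3.7]
finger_gap: 9.7
```

>>> step_arm:
  increments:
    - {"hand": 0, "translation": [0, 0, 0], "rot": [0, 0, 0.12]}
    - {"hand": 0, "translation": [0, 0, 0], "rot": [0, 0, 0]}
    - {"hand": 0, "translation": [0, 0, 0], "rot": [0, 0, 0]}

```text
time_s: 7.35
tcp_pos: [530.4, -4.2, 58.1]
eef_rot: [[-0.931, -0.366, -0.0], [-0.366, 0.931, 0.0], [0.0, 0.0, -1.0]]
contact_force: [0.1, 0.5, -3.3]
finger_gap: 9.7
```

```bash
python3 - <<'E'
from h import *
o=bot.observe();print(o["time_s"],o["tcp_pos"],np.arctan2(o["eef_rot"][1,0],o["eef_rot"][0,0])+2*np.pi,o["contact_force"],o["ft_torque"],o["finger_gap"],o["joint_positions"])
E
```

```text
7.35 [530.36152124  -4.23250879  58.0686754 ] 3.5158172139678916 [ 0.11667748  0.49206287 -3.30689062] [-0.04215191 -0.0195143  -0.00449   ] 9.678937307376186 [-2.29103024e-01  5.49236215e-01  1.68762983e+00  1.33563312e-04
  9.05123019e-01 -2.17420638e+00]
```

Torque is back to about zero at yaw 3.516, so the dial should be in its notch. Release, rise, move over the shackle and look.

>>> step_arm:
  increments:
    - {"hand": 40, "translation": [0, 0, 0], "rot": [0, 0, 0]}
    - {"hand": 40, "translation": [0, 0, 0], "rot": [0, 0, 0]}
    - {"hand": 40, "translation": [0, 0, 0.01], "rot": [0, 0, 0]}
    - {"hand": 80, "translation": [0, 0, 0.02], "rot": [0, 0, 0]}
    - {"hand": 100, "translation": [-0.01, -0.004, 0.02], "rot": [0, 0, 0]}
    - {"hand": 100, "translation": [-0.015, -0.006, 0], "rot": [0, 0, 0]}
    - {"hand": 100, "translation": [-0.015, -0.006, 0], "rot": [0, 0, 0]}
    - {"hand": 100, "translation": [0, 0, 0], "rot": [0, 0, 0]}

```text
time_s: 8.15
tcp_pos: [489.7, -20.7, 109.2]
eef_rot: [[-0.93, -0.367, 0.0], [-0.367, 0.93, -0.0], [-0.0, -0.0, -1.0]]
contact_force: [0.7, -0.4, 1.5]
finger_gap: 85.3
```

```bash
python3 - <<'E'
from h import *
o=bot.observe();print(o["time_s"],o["tcp_pos"],np.arctan2(o["eef_rot"][1,0],o["eef_rot"][0,0])+2*np.pi,o["contact_force"],o["finger_gap"])
im=bot.get_image("wrist")[:,:,::-1];cv2.imwrite("pics/w3.png",im)
print(w2wpx(o,[530.7,-4,36]))
cv2.imwrite("pics/w3c.png",cv2.resize(im[120:420,80:480],(800,600),interpolation=2))
E
```

```text
8.15 [489.71257934 -20.67901427 109.23112452] 3.517704349664703 [ 0.71062029 -0.42723256  1.5134522 ] 85.26741969274941
[280.80654013 284.78197638]
```

View pics/w3c.png

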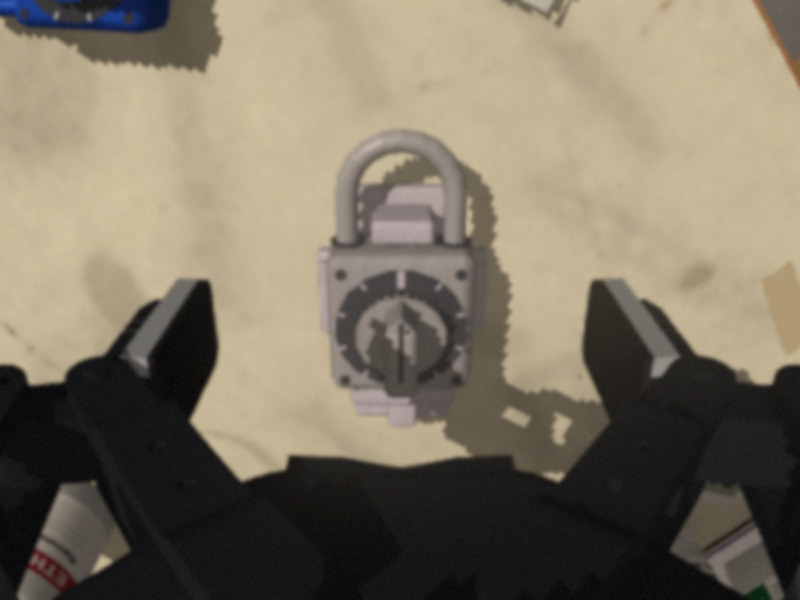

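The nose (402,308) points straight at the long mark (401,280). The shackle legs at columns 347 and 455 have their midpoint at 401, on the tool's centre line (399.4). Checking where the crown lies.

```bash
python3 - <<'E'
from h import *
o=bot.observe()
f=lambda u,v,z:wpx2w(o,80+u/2,120+v/2,z)[:2]
d=-np.array([np.cos(.376),np.sin(.376)]);n=np.array([d[1],-d[0]])
for nm,p in(("crown",f(401,130,22)),("legL",f(347,222,22)),("legR",f(455,222,22)),("bodyfront",f(401,247,36)),("dial",f(401,329,36))):
    q=p-o["tcp_pos"][:2];print(nm,p.round(1),"along -x",(q@d).round(1),"lat",(q@n).round(1))
E
```

```text
crown [468.  -29.3] along -x 24.3 lat 0.1
legL [505.8 -34.9] along -x -8.8 lat -18.9
legR [491.7   0.7] along -x -8.8 lat 19.3
bodyfront [502.3 -15.7] along -x -12.6 lat 0.2
dial [531.5  -4.1] along -x -44.1 lat 0.2
```

>>> step_arm:
  increments:
    - {"hand": 100, "translation": [0.0009, 0.0004, -0.02], "rot": [0, 0, 0]}
    - {"hand": 85, "translation": [0, 0, -0.02], "rot": [0, 0, 0]}
    - {"hand": 80, "translation": [0, 0, -0.02], "rot": [0, 0, 0]}
    - {"hand": 75, "translation": [0, 0, -0.015], "rot": [0, 0, 0]}
    - {"hand": 75, "translation": [0, 0, -0.01], "rot": [0, 0, 0]}
    - {"hand": 75, "translation": [0, 0, -0.004], "rot": [0, 0, 0]}
    - {"hand": 70, "translation": [0, 0, 0], "rot": [0, 0, 0]}
  newtons: 40

```text
time_s: 8.9
tcp_pos: [491.7, -19.8, 19.3]
eef_rot: [[-0.93, -0.369, 0.0], [-0.369, 0.93, 0.0], [-0.0, 0.0, -1.0]]
contact_force: [-0.9, 0.1, 0.2]
finger_gap: 59.8
```

>>> step_arm:
  increments:
    - {"hand": 50, "translation": [0, 0, 0], "rot": [0, 0, 0]}
    - {"hand": 40, "translation": [0, 0, 0], "rot": [0, 0, 0]}
    - {"hand": 40, "translation": [0, 0, 0], "rot": [0, 0, 0]}
    - {"hand": 40, "translation": [0, 0, 0], "rot": [0, 0, 0]}
    - {"hand": 40, "translation": [0, 0, 0], "rot": [0, 0, 0]}

```text
time_s: 9.4
tcp_pos: [491.9, -20.0, 20.1]
eef_rot: [[-0.93, -0.369, 0.002], [-0.369, 0.93, -0.0], [-0.001, -0.001, -1.0]]
contact_force: [-1.1, 2.2, 6.9]
finger_gap: 44.6
```

>>> step_arm:
  increments:
    - {"hand": 40, "translation": [-0.0021, -0.0008, 0], "rot": [0, 0, 0]}
    - {"hand": 40, "translation": [-0.0021, -0.0008, 0], "rot": [0, 0, 0]}
    - {"hand": 40, "translation": [-0.0021, -0.0009, 0], "rot": [0, 0, 0]}
    - {"hand": 40, "translation": [-0.0021, -0.0008, 0], "rot": [0, 0, 0]}
    - {"hand": 40, "translation": [-0.0021, -0.0008, 0], "rot": [0, 0, 0]}
    - {"hand": 40, "translation": [-0.0021, -0.0008, 0], "rot": [0, 0, 0]}

```text
time_s: 10.0
tcp_pos: [479.1, -25.0, 19.7]
eef_rot: [[-0.93, -0.368, 0.002], [-0.368, 0.93, -0.0], [-0.001, -0.001, -1.0]]
contact_force: [2.2, 1.9, 5.2]
finger_gap: 44.2
```

>>> step_arm:
  increments:
    - {"hand": 40, "translation": [-0.0019, -0.0007, 0], "rot": [0, 0, 0]}
    - {"hand": 40, "translation": [-0.0019, -0.0007, 0], "rot": [0, 0, 0]}
    - {"hand": 40, "translation": [-0.0005, -0.0002, 0], "rot": [0, 0, 0]}
    - {"hand": 40, "translation": [0, 0, 0], "rot": [0, 0, 0]}

```text
time_s: 10.4
tcp_pos: [474.7, -26.7, 19.4]
eef_rot: [[-0.93, -0.368, 0.001], [-0.368, 0.93, -0.0], [-0.001, -0.001, -1.0]]
contact_force: [2.2, -1.4, 4.8]
finger_gap: 44.4
```

>>> step_arm:
  increments:
    - {"hand": 40, "translation": [-0.0009, -0.0004, 0], "rot": [0, 0, 0]}
    - {"hand": 40, "translation": [0, 0, 0], "rot": [0, 0, 0]}

```text
time_s: 10.6
tcp_pos: [474.1, -26.9, 19.5]
eef_rot: [[-0.93, -0.368, 0.001], [-0.368, 0.93, -0.0], [-0.001, -0.001, -1.0]]
contact_force: [5.3, 1.5, 4.3]
finger_gap: 43.9
```

>>> step_arm:
  increments:
    - {"hand": 40, "translation": [-0.0009, -0.0004, 0], "rot": [0, 0, 0]}
    - {"hand": 40, "translation": [0, 0, 0], "rot": [0, 0, 0]}

```text
time_s: 10.8
tcp_pos: [473.9, -27.0, 19.7]
eef_rot: [[-0.93, -0.368, 0.004], [-0.368, 0.93, 0.0], [-0.003, -0.001, -1.0]]
contact_force: [9.0, 5.4, 3.7]
finger_gap: 44.4
```

>>> step_arm:
  increments:
    - {"hand": 40, "translation": [-0.0009, -0.0004, 0], "rot": [0, 0, 0]}
    - {"hand": 40, "translation": [0, 0, 0], "rot": [0, 0, 0]}

```text
time_s: 11.0
tcp_pos: [473.8, -27.1, 19.9]
eef_rot: [[-0.93, -0.368, 0.006], [-0.368, 0.93, 0.0], [-0.005, -0.002, -1.0]]
contact_force: [13.7, 7.9, 1.8]
finger_gap: 44.4
```

Position stalled at about 19 mm of travel (18 mm plus play) with the force up to 16 N: the shackle is at its stop. Relieve, open, rise, and go above the body.

>>> step_arm:
  increments:
    - {"hand": 40, "translation": [0.0017, 0.0007, 0], "rot": [0, 0, 0]}
    - {"hand": 70, "translation": [0, 0, 0], "rot": [0, 0, 0]}
    - {"hand": 100, "translation": [0, 0, 0], "rot": [0, 0, 0]}
    - {"hand": 100, "translation": [0, 0, 0], "rot": [0, 0, 0]}
    - {"hand": 100, "translation": [0, 0, 0.02], "rot": [0, 0, 0]}
    - {"hand": 100, "translation": [0, 0, 0.03], "rot": [0, 0, 0]}
    - {"hand": 100, "translation": [0, 0, 0.03], "rot": [0, 0, 0]}
    - {"hand": 100, "translation": [0.01, 0.004, 0.01], "rot": [0, 0, 0]}

```text
time_s: 11.8
tcp_pos: [483.5, -23.2, 111.5]
eef_rot: [[-0.93, -0.368, 0.002], [-0.368, 0.93, -0.001], [-0.001, -0.001, -1.0]]
contact_force: [-0.4, -0.7, -1.0]
finger_gap: 85.2
```

>>> step_arm:
  increments:
    - {"hand": 100, "translation": [0.02, 0.008, 0], "rot": [0, 0, 0]}
    - {"hand": 100, "translation": [0.02, 0.008, 0], "rot": [0, 0, 0]}
    - {"hand": 100, "translation": [0, 0, 0], "rot": [0, 0, 0]}
    - {"hand": 100, "translation": [0, 0, 0], "rot": [0, 0, 0]}

```text
time_s: 12.2
tcp_pos: [522.7, -6.8, 108.7]
eef_rot: [[-0.929, -0.369, -0.002], [-0.369, 0.929, 0.0], [0.002, 0.001, -1.0]]
contact_force: [-0.9, -0.0, -1.2]
finger_gap: 85.3
```

```bash
python3 - <<'E'
from h import *
o=bot.observe();print(o["time_s"],o["tcp_pos"],np.arctan2(o["eef_rot"][1,0],o["eef_rot"][0,0])+2*np.pi,o["contact_force"],o["finger_gap"])
im=bot.get_image("wrist")[:,:,::-1];cv2.imwrite("pics/w4.png",im)
cv2.imwrite("pics/w4c.png",cv2.resize(im[120:420,80:480],(800,600),interpolation=2))
E
```

```text
12.2 [522.73991549  -6.80220029 108.66550888] 3.5194717359653165 [-0.882943   -0.04874385 -1.21697728] 85.31207042557422
```

View pics/w4c.png

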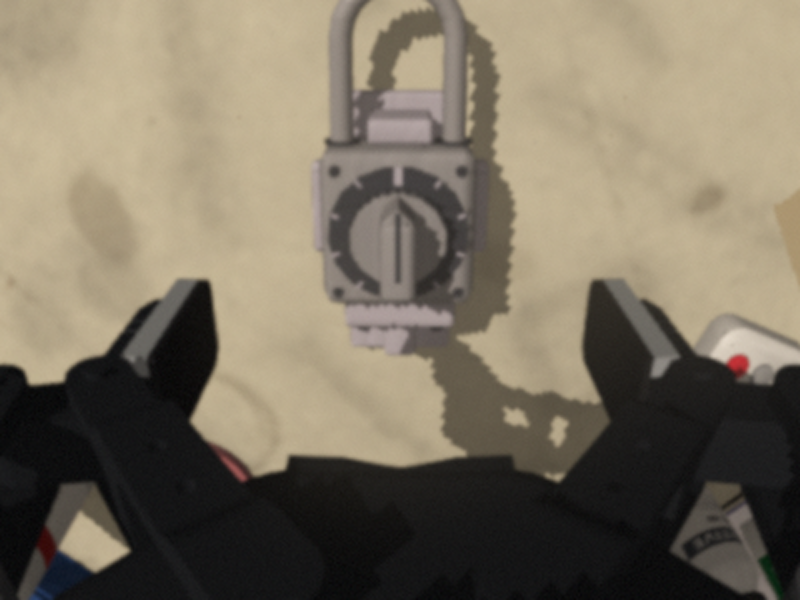

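The shackle is well out, the nose (400,205) still points at the long mark (398,177), and the body spans columns 322 to 474.

```bash
python3 - <<'E'
from h import *
o=bot.observe()
f=lambda u,v,z:wpx2w(o,80+u/2,120+v/2,z)[:2]
S=[f(*p,36) for p in((334,172),(461,171),(459,293),(337,293))];C=np.mean(S,0);print(C)
for i in range(4):
    e=S[(i+1)%4]-S[i];print(np.linalg.norm(e).round(1),(np.arctan2(e[1],e[0])%(np.pi/2)).round(3))
q=C-o["tcp_pos"][:2];d=-o["eef_rot"][:2,0];print("along +xl",q@d,"lat toolY",q@o["eef_rot"][:2,1])
print("crown",np.linalg.norm(f(398,-20,22)-C))
im=cv2.imread("pics/w4.png");print([ (r,im[r,279].tolist()) for r in range(104,128,2)])
E
```

```text
[530.14358276  -4.84668508]
41.0 0.386
43.5 0.393
42.0 0.378
43.2 0.369
along +xl 7.808597408198138 lat toolY -0.8046519804816556
crown 82.81956156336415
[(104, [135, 147, 158]), (106, [136, 145, 156]), (108, [134, 144, 154]), (110, [117, 126, 135]), (112, [94, 102, 109]), (114, [83, 94, 102]), (116, [131, 157, 171]), (118, [143, 173, 188]), (120, [142, 173, 188]), (122, [142, 172, 187]), (124, [143, 172, 187]), (126, [139, 168, 182])]
```

>>> step_arm:
  increments:
    - {"hand": 100, "translation": [0.0023, 0.0004, -0.02], "rot": [0, 0, 0]}
    - {"hand": 100, "translation": [0, 0, -0.02], "rot": [0, 0, 0]}
    - {"hand": 90, "translation": [0, 0, -0.02], "rot": [0, 0, 0]}
    - {"hand": 85, "translation": [0, 0, -0.013], "rot": [0, 0, 0]}
    - {"hand": 80, "translation": [0, 0, -0.007], "rot": [0, 0, 0]}
    - {"hand": 80, "translation": [0, 0, 0], "rot": [0, 0, 0]}
    - {"hand": 80, "translation": [0, 0, 0], "rot": [0, 0, 0]}
  newtons: 60

```text
time_s: 12.95
tcp_pos: [526.0, -6.7, 29.9]
eef_rot: [[-0.93, -0.368, 0.001], [-0.368, 0.93, -0.0], [-0.001, -0.001, -1.0]]
contact_force: [0.5, 0.0, -0.1]
finger_gap: 67.9
```

>>> step_arm:
  increments:
    - {"hand": 60, "translation": [0, 0, 0], "rot": [0, 0, 0]}
    - {"hand": 45, "translation": [0, 0, 0], "rot": [0, 0, 0]}
    - {"hand": 45, "translation": [0, 0, 0], "rot": [0, 0, 0]}
    - {"hand": 45, "translation": [0, 0, 0], "rot": [0, 0, 0]}
    - {"hand": 45, "translation": [0, 0, 0], "rot": [0, 0, 0]}

```text
time_s: 13.45
tcp_pos: [526.3, -6.6, 30.4]
eef_rot: [[-0.93, -0.369, 0.002], [-0.369, 0.93, -0.0], [-0.001, -0.001, -1.0]]
contact_force: [-1.3, 0.6, 6.1]
finger_gap: 50.5
```

>>> step_arm:
  increments:
    - {"hand": 45, "translation": [0, 0, 0.003], "rot": [0, 0, 0]}
    - {"hand": 45, "translation": [0, 0, 0.005], "rot": [0, 0, 0]}
    - {"hand": 45, "translation": [0, 0, 0.007], "rot": [0, 0, 0]}
    - {"hand": 45, "translation": [0, 0, 0.01], "rot": [0, 0, 0]}

```text
time_s: 13.85
tcp_pos: [525.6, -6.4, 54.7]
eef_rot: [[-0.93, -0.369, -0.001], [-0.369, 0.93, 0.0], [0.001, 0.0, -1.0]]
contact_force: [0.5, -0.1, -4.4]
finger_gap: 50.7
```

>>> step_arm:
  increments:
    - {"hand": 45, "translation": [0, 0, 0.015], "rot": [0, 0, 0]}
    - {"hand": 45, "translation": [0, 0, 0.02], "rot": [0, 0, 0]}
    - {"hand": 45, "translation": [0, 0, 0.02], "rot": [0, 0, 0]}
    - {"hand": 45, "translation": [0, 0, 0.02], "rot": [0, 0, 0]}
    - {"hand": 45, "translation": [0, 0, 0.02], "rot": [0, 0, 0]}
    - {"hand": 45, "translation": [0, 0, 0.015], "rot": [0, 0, 0]}
    - {"hand": 45, "translation": [0, 0, 0.01], "rot": [0, 0, 0]}

```text
time_s: 14.55
tcp_pos: [525.6, -6.6, 175.9]
eef_rot: [[-0.93, -0.369, 0.001], [-0.369, 0.93, -0.001], [-0.0, -0.001, -1.0]]
contact_force: [-0.4, -0.2, -3.8]
finger_gap: 50.9
```

>>> step_arm:
  increments:
    - {"hand": 45, "translation": [0, 0, 0.005], "rot": [0, 0, 0]}
    - {"hand": 45, "translation": [0, 0, 0], "rot": [0, 0, 0]}
    - {"hand": 45, "translation": [0, 0, 0], "rot": [0, 0, 0]}
    - {"hand": 45, "translation": [0, 0, 0], "rot": [0, 0, 0]}
    - {"hand": 45, "translation": [0, 0, 0], "rot": [0, 0, 0]}

```text
time_s: 15.05
tcp_pos: [525.6, -6.5, 178.8]
eef_rot: [[-0.93, -0.368, -0.001], [-0.368, 0.93, 0.0], [0.001, 0.001, -1.0]]
contact_force: [0.5, -0.4, -2.8]
finger_gap: 50.5
```

```bash
python3 - <<'E'
from h import *
o=bot.observe();print(o["time_s"],o["tcp_pos"],o["contact_force"],o["ft_torque"],o["finger_gap"],abs(o["joint_vel"]).max())
w=bot.get_image("wrist")[:,:,::-1];s=bot.get_image("side")[:,:,::-1]
cv2.imwrite("pics/w5.png",w);cv2.imwrite("pics/s5.png",s)
cv2.imwrite("pics/c5.png",np.hstack([cv2.resize(w[120:420,80:480],(440,330),interpolation=2),cv2.resize(s[100:350,160:430],(356,330),interpolation=2)]))
E
```

```text
15.05 [525.56834558  -6.49111239 178.75020479] [ 0.511158   -0.42757984 -2.76161061] [-0.01210232 -0.04471339 -0.00515621] 50.54132230111066 0.0037893573903577194
```

View pics/c5.png

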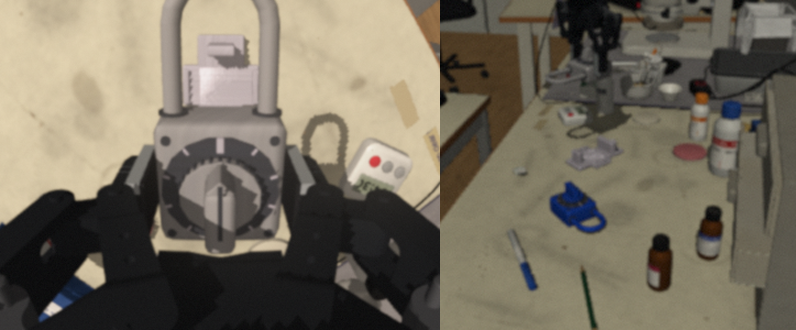

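The wrist view shows the lock held level between the pads, nose at the long mark (220,145) and shackle out. The side view shows an empty cradle and the other things in place. Handing in.

```bash
python3 -c "
from rig import bot
print(bot.job_done())"
```

```text
the job is handed in; nothing more can be done
None
```

The job is handed in: the grey lock is open and held still in the gripper, with its underside about 156 mm above the bench. It reported no verdict; the arm's clock read about 15 s of the 67 s allowed.

- **Dial:** I turned it three clicks counter-clockwise, from -1.88 to 0. Afterwards the nose pointed at the long mark in the wrist pictures, and it still did once the lock was lifted.
- **Shackle:** I pulled it out in the cradle until it stalled at about 19 mm of tool travel with 16 N on the tool. That fits the 18 mm stop plus play, but I judged the stop from the force and the pictures and did not measure the shackle itself.
- **Lift:** I gripped the body across y with 60 N and raised it straight up. The last readings were a tool within 0.001 of vertical, joint speeds near zero and a finger gap of 50.5 mm. The gap reads about 1.4 mm under the body's 52 mm, the same offset as in the two earlier grips.
- **Bench:** the last side view shows the empty cradle, and everything visible on the bench in place. The coverslip case was not individually checked. No check failed.

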